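# Steel rule off the cutting block, over the filing rest, into its cradle

## Robot

A 7-joint arm with a two-finger parallel gripper is mounted at the origin on the work surface. World frame = base frame: x ahead of the robot, y to its left, z up, the work surface at z = 0. Lengths are in m, angles in rad, forces in N, time in s.
With the tool pointing down it reaches from about 0.4 to 0.85 m from the base axis. Payload 4.5 kg.
Tool frame: the origin (TCP) lies midway between the tips of the shut fingers; the grasp point (between the pads) lies 19 mm behind it; z points along the fingers, y is the line along which they close (so a half turn about z gives the same grasp; the last joint's range is limited). The gripper opens to 88 mm and grips with 3 to 60 N. Pads are 18 mm wide; open, the fingers measure 123 mm over their backs; the gripper's body (75 mm by 187 mm) begins 45 mm behind the grasp point.
Start: joints at [1.309, 0.689, -0.195, 1.565, 0.157, 0.902, -0.215], TCP at [0.182, -0.598, 0.239] pointing down, gripper open.
Joint ranges: [-3.01, 3.01], [-0.46, 2.08], [-1.47, 1.51], [0.13, 2.56], [-1, 4.14], [0.04, 2.09], [-2.66, 2.66]. Speed limits (rad/s): [2.57, 2.57, 3.14, 3.14, 3.14, 3.14, 3.14].

## Interface

Orientations are given as a unit quaternion [x, y, z, w].
In Python, from plant import r, eyes, finish_job gives the robot as it stands. The module is installed in compiled form; this text tells all that it offers.
- The arm moves only by the tool move_arm, never from a script. Its argument "motion" is a list of rows, each a list of 7 numbers: the shift along the tool's x, y, z in mm, then the turn, a rotation vector about the tool's x, y, z in degrees, then the closure, from 0 (fully open) to 1 (shut). A call has 1 to 5 rows; each row is the pose to reach, as a shift and turn from the pose commanded when the call began, along the tool's axes at that moment; what a row does not reach only later rows make up. A row lasts 1/8 s, in which the tool goes at most 62.5 mm and 10.7 degrees, less where a joint would pass 70% of its speed; a pose out of reach is approached as far as the arm can. A call with a gripper value outside its range is refused whole. The fingers move at their own pace and stop on an object; "newtons" is the grip in N (left out, the last holds). Time passes only in rows, so rows that repeat a pose let the fingers close. It gives the time, the measured TCP pose, the force, the opening and the grip force at its end, in the units of the state.
- r.get_state(): the state, without advancing time (a new reading comes with each control period).
- eyes.snapshot(name): name is "scene" or "side" or "wrist"; returns a dict with "frame" (384x512x3 uint8, red, green, blue), "z_map" (384x512 float32, m along the optical axis (not along the pixel's ray), 0 where there is no reading), "intrinsics" (3x3 intrinsics, pixels), "world_to_cam" (4x4, takes a point from world to camera coordinates). Camera axes: x right, y down, z forward; pixel columns grow to the right and rows downward; lengths in m; the calibration is good to about 2 mm. A picture is of the moment at which its call begins.
- finish_job(): hands the job in; it is judged then, once.
The state is a dict: "clock": time; "q": joint angles; "qd": joint speeds; "joint_torque": joint torques, N m; "tool_pos": TCP position; "eef_rot": TCP orientation; "contact_force": force on the tool from outside, world axes, zero at the start; "moment": the same for the moment, N m; "opening": opening from 0.0 (shut) to 1.0 (fully open); "finger_force": force on a finger pad.
Only numpy, scipy, OpenCV 4.12 (cv2) and the standard library are available. Lean on these libraries where they do the work, as an engineer would, in place of code of your own. Each camera call takes 0.05 s, during which the arm holds its last target. There are 200 camera calls.

## Task

The thin steel rule lies in the shallow channel of the raised cutting block, where fingers cannot get hold of it: press on it from above and slide it until a good part of it (at least 40 mm) overhangs the block's right-hand edge (as the robot sees it), so that you can pinch its overhanging end by the two long edges and lift it off. Lay it down lengthwise, flat and balanced, on the narrow filing rest and let go, then take it again by its middle and lower it flat into its fitted wooden cradle, fully home. Do not drop the rule on the bench, and leave the spectacles, screwdriver, paper pad and case where they are.

Things in the scene. Friction and masses are not known exactly. Their poses are not given: they have to be found in the camera images.
- rule_mid (a point): centre (half-way up) of the loose flat bare-steel rule: 180 mm long (its y axis), 40 mm wide (x), 2.5 mm thick (z), 100 to 200 g, black ticks along one long edge. Starts flat in the block's shallow channel, too narrow for fingers beside it, its top 0.5 mm above the mat; where it overhangs, fingers can reach past and below it. Pressed with 5 to 15 N it slides along with a fingertip
- rule_tip (a point): middle of the short end of the rule at its -y end (90 mm from its centre, half-way up): the end nearest the block's right-hand edge, the one to be pushed over it
- block_edge (a point): middle of the right-hand (-y) end of the channel's floor, 48 mm above the bench, on the edge of the fixed wooden block 160 (x) x 220 (y) x 50 mm high. Its top is a 2 mm green mat with a channel 48 mm wide along y, open at both ends, down to the smooth wood. The block reaches from here 220 mm towards +y and 80 mm to either side in x; outward over the edge is -y, with free bench beyond
- rest_mid (a point): centre of the flat top of the fixed filing rest, a plain bar of pale wood 26 mm wide (x), 140 mm long (y), 45 mm high. The rule is laid on it lengthwise (y along y, either way round); the rest is narrower than the rule, so fingers on the rule's long edges pass down beside it anywhere
- cradle_bed (a point): centre of the flat bed, 22 mm above the bench, of the fixed wooden cradle 64 mm wide (x), 206 mm long (y). Walls 12 mm above the bed round both ends leave a recess 48 x 190 mm for the rule (y along y, either way round), no room for fingers there. Within 42 mm of the centre along y: no walls, bed only 28 mm wide, open down to the bench for fingers on the rule's middle
- block: the cutting block; origin at the centre of its underside, axes as at block_edge
- rule: the rule; origin at the centre of its underside
- rest: the filing rest; origin at the centre of its underside
- spectacles: bystander: a pair of open black spectacles standing on its rims and temple ends, 125 mm wide (y), 145 mm deep (from the origin, at the foot of the front, along +x), 50 mm high
- screwdriver: bystander: a small screwdriver 150 mm long lying along its x axis
- pad: bystander: a pad of blank paper 130 x 100 x 14 mm with a copper-coloured clip at its +x end, 30 mm high in all; origin under its centre
- case: bystander: a closed black spectacle case 65 (x) x 160 (y) x 40 mm high; origin under its centre
There are look-alikes about, which are no part of the job. Of the things like the rule, leave any that is red; of the rest the larger one is meant.

How it is judged:
On the way, in this order (a step that is already met when the one before it is completed fails the run):
1. the rule lies flat on the block and its end overhangs the right-hand edge by at least 35 mm (y of rule_tip in the frame of block_edge below -0.035 m and z of rule_mid in the frame of block_edge between -0.003 and 0.006 m and angle between rule_mid's own z axis and vertical below 0.06 rad and contact force between rule and block above 0.2 N), for 0.1 s.
2. the rule lies flat, lengthwise on the filing rest, let go (x of rule_mid in the frame of rest_mid between -0.013 and 0.013 m and y of rule_mid in the frame of rest_mid between -0.05 and 0.05 m and z of rule_mid in the frame of rest_mid between -0.003 and 0.005 m and angle between rule_mid's own z axis and vertical below 0.06 rad and angle between the y axis of rule_mid and the y axis of rest_mid, either way round below 0.2 rad and contact force between the fingers and rule below 0.05 N and contact force between rule and rest above 0.3 N and linear speed of rule below 0.02 m/s), for 0.2 s.
3. the rule is held by the fingers while it is lowered into the cradle's recess (not dropped in) (x of rule_mid in the frame of cradle_bed between -0.008 and 0.008 m and y of rule_mid in the frame of cradle_bed between -0.009 and 0.009 m and angle between the y axis of rule_mid and the y axis of cradle_bed, either way round below 0.12 rad and z of rule_mid in the frame of cradle_bed between -0.003 and 0.008 m and contact force between the fingers and rule above 0.5 N), for 0.04 s.
At the end, for the whole second after the job is handed in: the rule lies flat (tilt under 0.06 rad) and at rest on the cradle's bed, inside the recess: its centre within 8 mm across and 9 mm along of the bed's centre and no more than 3.5 mm above the bed, its length along the cradle's within 0.12 rad; let go (x of rule_mid in the frame of cradle_bed between -0.008 and 0.008 m and y of rule_mid in the frame of cradle_bed between -0.009 and 0.009 m and angle between the y axis of rule_mid and the y axis of cradle_bed, either way round below 0.12 rad and z of rule_mid in the frame of cradle_bed between -0.002 and 0.0035 m and angle between rule_mid's own z axis and vertical below 0.06 rad and contact force between the fingers and rule below 0.05 N and linear speed of rule below 0.02 m/s); the robot touches nothing.
It fails at once if the rule is dropped on the bench (height (world z) of rule_mid below 0.014 m).
It fails at once if the spectacles, screwdriver, paper pad or case is moved by over 25 mm (distance of any of spectacles, screwdriver, pad, case from where it was at the start of the episode above 0.025 m).
It also fails if it takes over 66 s, if anything falls off the work surface, if the arm or the gripper's body presses on something with over 40 N, if the wrist force passes 120 N, or if a joint passes its speed limit or range.

## Working session

There is one attempt and no reset: what is moved stays moved. The work goes in short steps, Python scripts to look and compute and a tool call to move; the robot and the scene stay as the last step left them, time stands still between calls to the robot, and variables do not carry over. Pictures are saved under pics/ and viewed, at most 10 in all, crops included, and the job is handed in when it is done.

Besides the shell and the picture viewer there is one more tool, called after ">>>" as a command line: name --pt "numbers of a row" for each row, then --argument value for the rest. move_arm: Moves the arm, as the interface text tells. Its arguments: {"type":"object","properties":{"motion":{"type":"array","items":{"type":"array","items":{"type":"number"}}},"newtons":{"type":"number"}},"required":["motion"]}

```bash
mkdir -p pics; cat > h.py <<'E'
import numpy as np, cv2
from plant import r, eyes, finish_job
from scipy.spatial.transform import Rotation as R
def snap(n):
    s=eyes.snapshot(n); return s
def cloud(s):
    z=s["z_map"]; K=s["intrinsics"]; h,w=z.shape
    u,v=np.meshgrid(np.arange(w),np.arange(h))
    P=np.stack([(u-K[0,2])/K[0,0]*z,(v-K[1,2])/K[1,1]*z,z],-1)
    T=np.linalg.inv(s["world_to_cam"]); W=P@T[:3,:3].T+T[:3,3]; W[z==0]=np.nan
    return W
def onplane(s,uv,h):
    K=s["intrinsics"];T=np.linalg.inv(s["world_to_cam"])
    uv=np.atleast_2d(uv).astype(float)
    d=np.c_[(uv[:,0]-K[0,2])/K[0,0],(uv[:,1]-K[1,2])/K[1,1],np.ones(len(uv))]@T[:3,:3].T
    return T[:3,3]+d*((h-T[2,3])/d[:,2])[:,None]
def st():
    s=r.get_state(); return s
def totool(dw):
    "world vector (m) -> tool mm at present"
    return R.from_quat(st()["eef_rot"]).inv().apply(dw)*1000
E
python3 - <<'E'
from h import *
s=st(); print({k:np.round(v,3) for k,v in s.items()}); print(R.from_quat(s["eef_rot"]).as_matrix().round(3))
a=snap("scene");b=snap("side");
for n,x in(("scene",a),("side",b)):
    np.savez(n+"0.npz",**x); print(n,np.linalg.inv(x["world_to_cam"]).round(3).tolist(),x["intrinsics"].tolist())
    cv2.imwrite(f"pics/{n}0.png",cv2.resize(x["frame"][:,:,::-1],(800,600),interpolation=cv2.INTER_CUBIC))
E
```

```text
{'clock': np.float64(0.0), 'q': array([ 1.309,  0.69 , -0.195,  1.566,  0.157,  0.902, -0.215]), 'qd': array([-0.   , -0.002, -0.001,  0.   , -0.   , -0.001, -0.001]), 'joint_torque': array([ 0.0000e+00, -5.2756e+01, -1.2670e+00, -1.5342e+01, -5.3000e-02,
        7.0000e-03,  0.0000e+00]), 'tool_pos': array([ 0.182, -0.597,  0.238]), 'eef_rot': array([ 0.989,  0.147, -0.   , -0.001]), 'contact_force': array([-0.413,  0.263, -0.403]), 'moment': array([-0.001,  0.023, -0.048]), 'finger_force': np.float64(0.0), 'opening': np.float64(1.001)}
[[ 0.957  0.292 -0.001]
 [ 0.292 -0.957  0.002]
 [-0.    -0.002 -1.   ]]
scene [[0.833, 0.374, -0.408, 1.011], [0.553, -0.591, 0.587, -0.606], [-0.022, -0.715, -0.699, 0.821], [0.0, 0.0, 0.0, 1.0]] [[406.55180060995076, 0.0, 257.475135937487], [0.0, 406.55180060995076, 193.67411954095297], [0.0, 0.0, 1.0]]
side [[0.889, -0.33, 0.318, 0.231], [-0.458, -0.628, 0.629, -0.613], [-0.008, -0.705, -0.709, 0.773], [0.0, 0.0, 0.0, 1.0]] [[373.2274663511084, 0.0, 255.5855883402775], [0.0, 373.2274663511084, 191.35816786245726], [0.0, 0.0, 1.0]]
```

View pics/scene0.png

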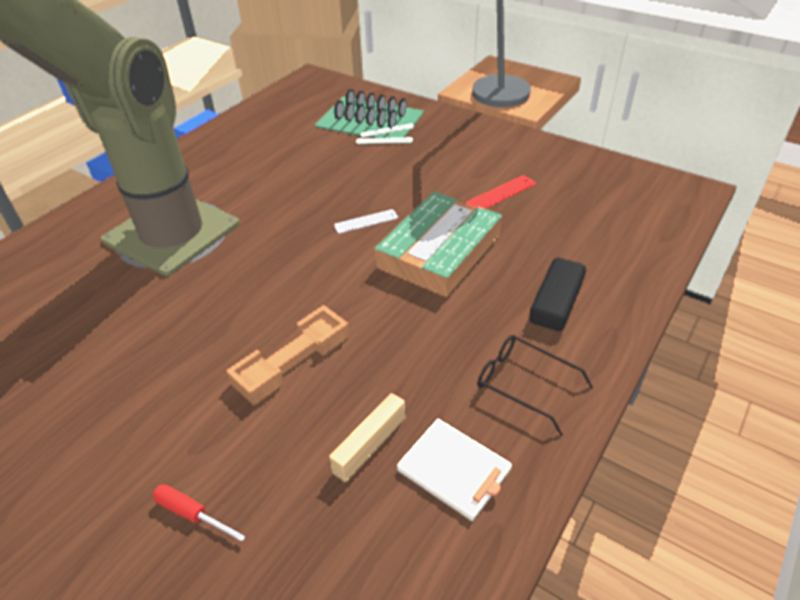

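View pics/side0.png

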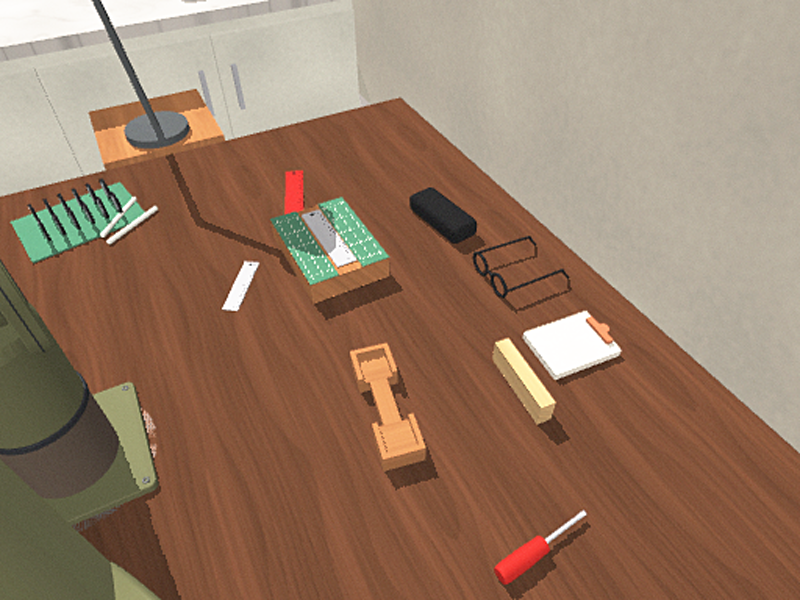

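The scene picture (800×600) shows three candidates like the rule. There is a grey one in the block's channel at about (445,232), a smaller whitish one on the bench at (365,221), and a red one at (500,190). The grey one is meant: it is the larger of the non-red pair and lies in the channel. The cradle is at (288,355), the rest at (368,437), and the spectacles, pad, case and screwdriver are to the right of and below these.

```bash
python3 - <<'E'
from h import *
def rect(p):
    c,(w,h),a=cv2.minAreaRect((p*1000).astype(np.float32)); 
    b=cv2.boxPoints((c,(w,h),a)); e=b[1]-b[0],b[2]-b[1]; L=max(e,key=np.linalg.norm); L=L*np.sign(L[1])
    return np.round(c,1),np.round(sorted((w,h)),1),"yaw of long axis from +y deg",round(np.degrees(np.arctan2(-L[0],L[1])),2)
for n in("scene","side"):
    s=dict(np.load(n+"0.npz")); W=cloud(s); hsv=cv2.cvtColor(s["frame"],cv2.COLOR_RGB2HSV); H,S,V=[hsv[...,i].astype(int) for i in range(3)]
    X,Y,Z=W[...,0],W[...,1],W[...,2]
    reg=(X>.3)&(X<1.1)&(Y>-.6)&(Y<.6)
    up=reg&(Z>.012)&(Z<.07)
    nl,lab,sta,cen=cv2.connectedComponentsWithStats(up.astype(np.uint8))
    print(n)
    for i in range(1,nl):
        if sta[i,4]<80: continue
        m=lab==i; p=W[m]; print(i,sta[i,4],"px",cen[i].round(),"xy",np.median(p,0).round(3),"max z",np.percentile(p[:,2],95).round(4),"hsv",np.median(hsv[m],0), rect(p[p[:,2]>np.percentile(p[:,2],95)-.006][:,:2]))
    g=up&(H>60)&(H<95)&(S>70)&(Z>.044)
    print("mat",rect(W[g][:,:2]),np.median(Z[g]))
    c=cv2.convexHull(np.argwhere(g)[:,::-1].astype(np.int32)); hm=np.zeros(g.shape,np.uint8); cv2.fillConvexPoly(hm,c,1)
    gr=(hm>0)&(S<40)
    k=cv2.morphologyEx(gr.astype(np.uint8),cv2.MORPH_OPEN,np.ones((4,4)))
    nl,lab,sta,cen=cv2.connectedComponentsWithStats(k); i=1+np.argmax(sta[1:,4]); m=lab==i
    q=onplane(s,np.argwhere(m)[:,::-1],.0505); print("rule",cen[i],rect(q[:,:2]),"z",np.nanmedian(Z[m]))
    x0,y0,w,h=sta[i,:4]; cr=s["frame"][y0-30:y0+h+30,x0-40:x0+w+40,::-1]; cv2.imwrite(f"pics/crop_{n}.png",cv2.resize(cr,None,fx=4.5,fy=4.5,interpolation=cv2.INTER_CUBIC)[:600,:800])
E
```

```text
scene
1 3072 px [280. 154.] xy [0.522 0.222 0.049] max z 0.0524 hsv [ 72.  79. 188.] (array([509.4, 248.9]), array([163.6, 225.7]), 'yaw of long axis from +y deg', np.float32(0.83))
2 1042 px [357. 187.] xy [0.772 0.219 0.039] max z 0.0419 hsv [100.   4.  70.] (array([767.6, 238. ]), array([ 60.8, 160.7]), 'yaw of long axis from +y deg', np.float32(7.98))
3 1503 px [183. 225.] xy [ 0.449 -0.143  0.023] max z 0.0353 hsv [ 14. 122. 237.] (array([ 447.3, -131.7]), array([ 68.8, 207.3]), 'yaw of long axis from +y deg', np.float32(-10.41))
4 375 px [335. 239.] xy [0.79  0.021 0.031] max z 0.0446 hsv [ 8. 61. 80.] (array([749.7,  31.3]), array([  6.1, 104.6]), 'yaw of long axis from +y deg', np.float32(-1.62))
5 976 px [235. 278.] xy [ 0.665 -0.207  0.044] max z 0.047 hsv [ 26.  62. 247.] (array([ 658.6, -198. ]), array([ 27.1, 141. ]), 'yaw of long axis from +y deg', np.float32(-4.41))
6 2184 px [291. 299.] xy [ 0.79  -0.17   0.014] max z 0.0215 hsv [  0.   0. 247.] (array([ 791. , -166.3]), array([100.8, 138. ]), 'yaw of long axis from +y deg', np.float32(84.5))
7 499 px [119. 324.] xy [
[... 1253 characters left out ...]
28.4, 141.4]), 'yaw of long axis from +y deg', np.float32(-3.95))
6 1708 px [247. 260.] xy [ 0.445 -0.154  0.022] max z 0.0344 hsv [ 14. 143. 242.] (array([ 446.4, -132.8]), array([ 64.2, 207.7]), 'yaw of long axis from +y deg', np.float32(-10.63))
7 599 px [338. 354.] xy [ 0.499 -0.426  0.022] max z 0.0261 hsv [  1. 198. 246.] (array([ 495.4, -426.6]), array([22.6, 74.7]), 'yaw of long axis from +y deg', np.float32(-86.25))
mat (array([508.8, 248.2]), array([159.8, 220.4]), 'yaw of long axis from +y deg', np.float32(0.6)) 0.049367406590625496
rule [211.2651357 153.3611691] (array([510.9, 242.4]), array([ 40.5, 178.8]), 'yaw of long axis from +y deg', np.float32(1.32)) z 0.049840709398585537
```

View pics/crop_scene.png

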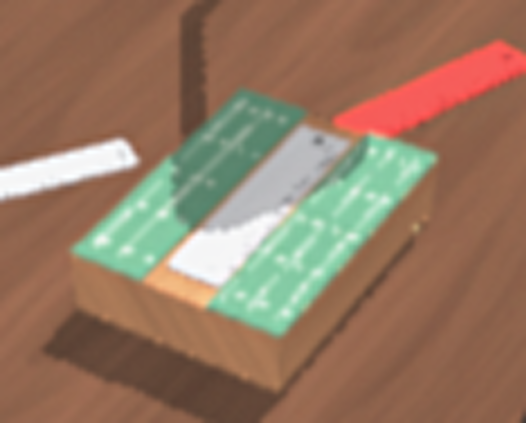

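The crop confirms it: the grey and white rule with ticks lies in the green mat's channel. Its near end is at about (200,270) in the crop, short of the block's right-hand edge. I'll move over to the block, closing the fingers on the way.

>>> move_arm --pt "362 -200 20 0 0 -50 1" --pt "362 -200 20 0 0 -50 1" --pt "362 -200 20 0 0 -50 1" --pt "362 -200 20 0 0 -50 1" --pt "362 -200 20 0 0 -50 1" --newtons 30

```text
clock: 0.72
tool_pos: [0.4005, -0.3724, 0.2234]
eef_rot: [0.833, 0.553, -0.0, -0.0]
contact_force: [0.0, -0.4, 0.3]
opening: 0.457
finger_force: 0.0
```

```bash
cat >> h.py <<'E'
def plan(t,yaw=90):
    "world target TCP, yaw of tool x (deg) -> row for the move"
    s=st(); Rc=R.from_quat(s["eef_rot"]); c,n=np.cos(np.radians(yaw)),np.sin(np.radians(yaw))
    Rt=R.from_matrix(np.array([[c,n,0],[n,-c,0],[0,0,-1.]]))
    print("t",round(float(s["clock"]),2),"tcp",np.round(s["tool_pos"],4),"F",np.round(s["contact_force"],1),"open",round(float(s["opening"]),3),"->",np.round(Rc.inv().apply(np.array(t)-s["tool_pos"])*1000,1),np.round(np.degrees((Rc.inv()*Rt).as_rotvec()),1))
E
python3 -c "
from h import *
plan([.510,.275,.15],90.7)"
```

```text
t 0.72 tcp [ 0.4005 -0.3724  0.2234] F [ 0.  -0.4  0.3] open 0.457 -> [ 639.2 -150.    73.5] [ -0.   -0.  -23.5]
```

>>> move_arm --pt "639 -150 40 0 0 -23.5 1" --pt "639 -150 40 0 0 -23.5 1" --pt "639 -150 40 0 0 -23.5 1" --pt "639 -150 40 0 0 -23.5 1" --pt "639 -150 40 0 0 -23.5 1"

```text
clock: 1.35
tool_pos: [0.4529, -0.0648, 0.2044]
eef_rot: [0.705, 0.71, -0.0, 0.0]
contact_force: [1.4, 0.1, 0.5]
opening: 0.005
finger_force: 0.0
```

```bash
python3 -c "
from h import *
plan([.510,.275,.12],90.7)"
```

```text
t 1.35 tcp [ 0.4529 -0.0648  0.2044] F [1.4 0.1 0.5] open 0.005 -> [339.3  59.5  84.4] [ 0.   0.  -0.3]
```

>>> move_arm --pt "339 59.5 84 0 0 -0.3 1" --pt "339 59.5 84 0 0 -0.3 1" --pt "339 59.5 84 0 0 -0.3 1" --pt "339 59.5 84 0 0 -0.3 1" --pt "339 59.5 84 0 0 -0.3 1"

```text
clock: 1.98
tool_pos: [0.5031, 0.2347, 0.1297]
eef_rot: [0.702, 0.712, -0.0, 0.0]
contact_force: [0.8, -0.5, 0.4]
opening: 0.005
finger_force: 0.0
```

```bash
python3 - <<'E'
from h import *
s=snap("wrist"); np.savez("w1.npz",**s); cv2.imwrite("pics/w1.png",s["frame"][:,:,::-1])
plan([.510,.275,.06],90.7)
E
```

```text
t 2.02 tcp [0.5025 0.2469 0.1289] F [ 2.   8.7 -0. ] open 0.008 -> [27.1  8.  69.2] [ 0.1 -0.6  0.6]
```

View pics/w1.png

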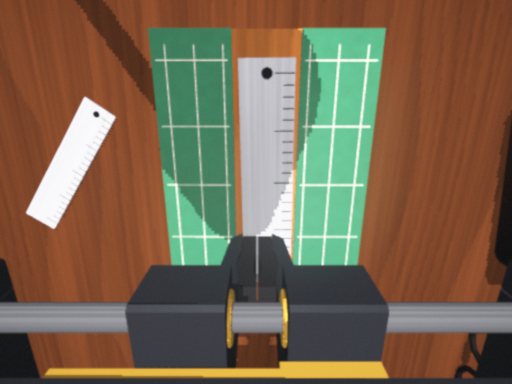

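The wrist picture shows the rule's far end at rows 57, columns 238–295, with the channel at 234–301 and the fingertips over the rule at about (257,240). I'll settle the arm and measure the rule from here.

>>> move_arm --pt "0 0 0 0 0 0 1" --pt "0 0 0 0 0 0 1"

```text
clock: 2.28
tool_pos: [0.5028, 0.231, 0.1303]
eef_rot: [0.703, 0.711, -0.001, 0.0]
contact_force: [-0.4, -0.5, -1.2]
opening: 0.0
finger_force: 0.0
```

```bash
python3 - <<'E'
from h import *
s=dict(np.load("w1.npz"))
print(onplane(s,[[238,57],[295,57],[266,57],[242,210],[293,210]],.0505).round(4)); print(onplane(s,[[266,29]],.048).round(4))
plan([.510,.275,.06],90.7)
E
```

```text
[[0.4891 0.3409 0.0505]
 [0.5284 0.3415 0.0505]
 [0.5084 0.3412 0.0505]
 [0.4917 0.2278 0.0505]
 [0.5329 0.2284 0.0505]]
[[0.5081 0.3589 0.048 ]]
t 2.27 tcp [0.5028 0.231  0.1303] F [-0.4 -0.5 -1.2] open 0.0 -> [44.1  7.7 70.2] [-0.   0.1 -0. ]
```

>>> move_arm --pt "49 8.7 68 0 0 0 1" --pt "49 8.7 68 0 0 0 1" --pt "49 8.7 70 0 0 0 1" --pt "49 8.7 74 0 0 0 1" --pt "49 8.7 76 0 0 0 1"

```text
clock: 2.9
tool_pos: [0.5118, 0.2807, 0.0554]
eef_rot: [0.703, 0.711, 0.0, 0.001]
contact_force: [-0.1, 0.1, 0.2]
opening: 0.001
finger_force: 0.0
```

>>> move_arm --pt "0 0 1 0 0 0 1" --pt "0 0 2 0 0 0 1" --pt "0 0 3 0 0 0 1" --pt "0 0 3 0 0 0 1"

```text
clock: 3.4
tool_pos: [0.511, 0.282, 0.0514]
eef_rot: [0.702, 0.712, -0.0, 0.0]
contact_force: [0.2, -0.5, 0.3]
opening: 0.003
finger_force: 0.0
```

>>> move_arm --pt "0 0 0.7 0 0 0 1" --pt "0 0 1.4 0 0 0 1" --pt "0 0 2 0 0 0 1" --pt "0 0 2 0 0 0 1"

```text
clock: 3.9
tool_pos: [0.5112, 0.2821, 0.051]
eef_rot: [0.702, 0.712, 0.0, 0.0]
contact_force: [-2.7, -1.0, 12.7]
opening: 0.005
finger_force: 6.3
```

>>> move_arm --pt "-3 0 0 0 0 0 1" --pt "-8 0 0 0 0 0 1" --pt "-14 0 0 0 0 0 1" --pt "-20 0 0 0 0 0 1" --pt "-20 0 0 0 0 0 1"

```text
clock: 4.53
tool_pos: [0.5128, 0.2632, 0.051]
eef_rot: [0.703, 0.712, 0.002, 0.0]
contact_force: [0.4, -1.1, 9.7]
opening: 0.007
finger_force: 4.7
```

```bash
cat >> h.py <<'E'
def rule_end(name="scene",tag="a",zt=.0505):
    s=snap(name); W=cloud(s); hsv=cv2.cvtColor(s["frame"],cv2.COLOR_RGB2HSV)
    X,Y,Z=W[...,0],W[...,1],W[...,2]
    m=(abs(X-.511)<.027)&(Y<.20)&(Y>0)&(Z>.042)&(Z<.058)&(hsv[...,1]<45)
    p=onplane(s,np.argwhere(m)[:,::-1],zt)[:,:2]; a=np.radians(0)
    c,(w,h),an=cv2.minAreaRect((p*1000).astype(np.float32)); print(name,m.sum(),"ymin",np.percentile(p[:,1],1).round(4),"x",np.median(p[:,0]).round(4),np.round(c,1),round(w,1),round(h,1),round(an,1))
    return s
E
python3 -c "
from h import *
rule_end('scene');rule_end('side');print(st()['contact_force'].round(1))"
```

```text
scene 188 ymin 0.1402 x 0.5159 [515.5 170.6] 61.5 40.2 89.1
side 191 ymin 0.1399 x 0.5135 [513.2 170.5] 40.7 62.3 1.3
[ 0.3  0.2 10.6]
```

>>> move_arm --pt "-8 0 0 0 0 0 1" --pt "-16 0 0 0 0 0 1" --pt "-24 0 0 0 0 0 1" --pt "-32 0 0 0 0 0 1" --pt "-40 0 0 0 0 0 1"

```text
clock: 5.25
tool_pos: [0.5133, 0.2243, 0.051]
eef_rot: [0.702, 0.712, 0.003, -0.0]
contact_force: [0.2, 1.5, 8.2]
opening: 0.004
finger_force: 4.4
```

>>> move_arm --pt "-8 0 0 0 0 0 1" --pt "-16 0 0 0 0 0 1" --pt "-24 0 0 0 0 0 1" --pt "-32 0 0 0 0 0 1" --pt "-32 0 0 0 0 0 1"

```text
clock: 5.88
tool_pos: [0.5139, 0.1907, 0.051]
eef_rot: [0.703, 0.712, 0.002, 0.001]
contact_force: [0.4, -0.3, 10.8]
opening: 0.01
finger_force: 5.2
```

```bash
python3 -c "
from h import *
rule_end('scene');rule_end('side');print(st()['contact_force'].round(1))"
```

```text
scene 414 ymin 0.0687 x 0.5157 [515.  134.6] 42.7 134.6 0.5
side 415 ymin 0.0675 x 0.5129 [513.8 132.5] 41.1 132.7 1.4
[ 0.4 -0.7 10.9]
```

>>> move_arm --pt "0 0 -15 0 0 0 1" --pt "0 0 -60 0 0 0 0.2" --pt "-40 0 -60 0 0 0 0" --pt "-72 0 -60 0 0 0 0" --pt "-72 0 -60 0 0 0 0"

```text
clock: 6.6
tool_pos: [0.5131, 0.1144, 0.1099]
eef_rot: [0.704, 0.71, -0.001, 0.001]
contact_force: [-0.3, 0.1, -0.5]
opening: 0.436
finger_force: 0.0
```

>>> move_arm --pt "0 0 0 0 0 0 0" --pt "0 0 0 0 0 0 0"

```text
clock: 6.85
tool_pos: [0.5132, 0.1198, 0.1097]
eef_rot: [0.702, 0.712, 0.001, -0.0]
contact_force: [0.3, 0.6, 0.2]
opening: 0.66
finger_force: 0.0
```

```bash
python3 - <<'E'
from h import *
s=rule_end('side')
s=snap("wrist"); W=cloud(s); hsv=cv2.cvtColor(s["frame"],cv2.COLOR_RGB2HSV)
cv2.imwrite("pics/w2.png",s["frame"][:,:,::-1])
plan([.514,.121,.030],91)
E
```

```text
side 411 ymin 0.0674 x 0.5146 [513.4 133. ] 40.6 133.6 1.2
t 6.95 tcp [0.5131 0.1194 0.1095] F [0.5 0.4 0.6] open 0.751 -> [ 1.5  0.9 79.5] [ 0.  -0.  -0.1]
```

View pics/w2.png

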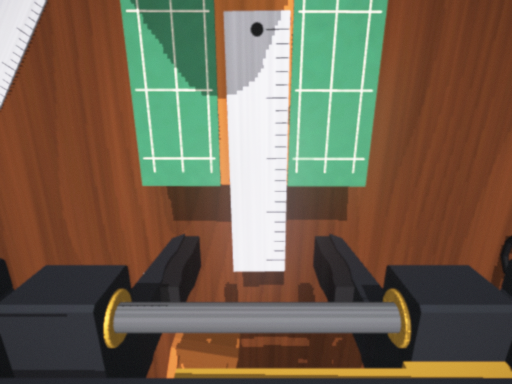

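The wrist picture shows the rule centred between the open fingers. It overhangs the block's edge (row 185) down to row 270. I'll descend and pinch.

>>> move_arm --pt "1.5 1 30 0 0 0 0" --pt "1.5 1 50 0 0 0 0" --pt "1.5 1 70 0 0 0 0" --pt "1.5 1 79 0 0 0 0" --pt "1.5 1 79 0 0 0 0"

```text
clock: 7.58
tool_pos: [0.5139, 0.1199, 0.0302]
eef_rot: [0.702, 0.712, -0.0, -0.0]
contact_force: [0.5, -0.5, 0.1]
opening: 0.999
finger_force: 0.0
```

>>> move_arm --pt "0 0 0 0 0 0 0.5" --pt "0 0 0 0 0 0 1" --pt "0 0 0 0 0 0 1" --pt "0 0 0 0 0 0 1" --pt "0 0 0 0 0 0 1" --newtons 50

```text
clock: 8.2
tool_pos: [0.5143, 0.1195, 0.0306]
eef_rot: [0.703, 0.712, 0.0, 0.0]
contact_force: [0.3, -0.1, 0.5]
opening: 0.458
finger_force: 0.0
```

>>> move_arm --pt "0 0 0 0 0 0 1" --pt "0 0 0 0 0 0 1"

```text
clock: 8.45
tool_pos: [0.5143, 0.1195, 0.0306]
eef_rot: [0.702, 0.712, 0.0, 0.0]
contact_force: [0.2, -0.1, 1.2]
opening: 0.425
finger_force: 50.0
```

>>> move_arm --pt "0 0 -4 0 0 0 1" --pt "0 0 -10 0 0 0 1" --pt "0 0 -20 0 0 0 1" --pt "0 0 -35 0 0 0 1" --pt "0 0 -50 0 0 0 1"

```text
clock: 9.07
tool_pos: [0.5143, 0.1196, 0.0818]
eef_rot: [0.702, 0.712, 0.0, 0.0]
contact_force: [0.8, -0.1, -1.0]
opening: 0.425
finger_force: 49.7
```

>>> move_arm --pt "0 0 -20 0 0 0 1" --pt "0 0 -40 0 0 0 1" --pt "0 0 -50 0 0 0 1" --pt "0 0 -50 0 0 0 1"

```text
clock: 9.57
tool_pos: [0.5146, 0.1196, 0.1314]
eef_rot: [0.703, 0.712, 0.001, 0.0]
contact_force: [-1.0, 0.5, -0.9]
opening: 0.42
finger_force: 49.7
```

```bash
cat >> h.py <<'E'
def rule_fit(name,zlo,zhi,box,smax=60):
    s=snap(name); W=cloud(s); hsv=cv2.cvtColor(s["frame"],cv2.COLOR_RGB2HSV); X,Y,Z=[W[...,i] for i in range(3)]
    m=(X>box[0])&(X<box[1])&(Y>box[2])&(Y<box[3])&(Z>zlo)&(Z<zhi)&(hsv[...,1]<smax)&(hsv[...,2]>90)
    nl,lab,sta,_=cv2.connectedComponentsWithStats(m.astype(np.uint8)); 
    ii=[i for i in range(1,nl) if sta[i,4]>25]; m=np.isin(lab,ii); p=W[m]
    A=np.c_[p[:,:2]-p[:,:2].mean(0),np.ones(len(p))]; k=np.linalg.lstsq(A,p[:,2],rcond=None)[0]
    c,(w,h),an=cv2.minAreaRect((p[:,:2]*1000).astype(np.float32)); print(name,m.sum(),[tuple(sta[i]) for i in ii],"rect",np.round(c,1),round(w,1),round(h,1),round(an,1),"slope xy",k[:2].round(3),"z",p[:,2].mean().round(4),"ymax",np.percentile(p[:,1],99.5).round(3),"ymin",np.percentile(p[:,1],.5).round(3))
    return s
E
python3 - <<'E'
from h import *
for n in("scene","side"):
    s=rule_fit(n,.09,.22,(.47,.56,0.05,.28)); cv2.imwrite(f"pics/l_{n}.png",s["frame"][:,:,::-1])
plan([.514,.121,.13],91)
E
```

```text
scene 312 [(np.int32(245), np.int32(126), np.int32(16), np.int32(8), np.int32(49)), (np.int32(243), np.int32(135), np.int32(22), np.int32(22), np.int32(263))] rect [508.3 108.7] 55.0 93.4 28.3 slope xy [ 0.056 -0.173] z 0.1623 ymax 0.148 ymin 0.068
side 355 [(np.int32(218), np.int32(132), np.int32(23), np.int32(30), np.int32(355))] rect [520.7 129.6] 128.1 50.0 77.5 slope xy [-0.048 -0.171] z 0.1584 ymax 0.192 ymin 0.068
t 9.68 tcp [0.5139 0.1194 0.1302] F [ 0.3 -0.8 -1.2] open 0.423 -> [1.6 0.1 0.2] [-0.   0.  -0.3]
```

View pics/l_scene.png

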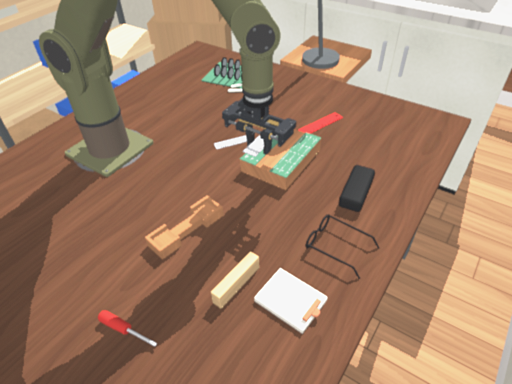

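The scene picture shows the rule in the fingers above the block at about (255,150), mostly hidden by the gripper. Next I'll measure its sag.

```bash
python3 - <<'E'
from h import *
for n in("wrist","side","scene"):
    s=snap(n); W=cloud(s); X,Y,Z=[W[...,i] for i in range(3)]
    print(n)
    for y in np.arange(.06,.26,.015):
        m=(abs(X-.513)<.012)&(abs(Y-y)<.0075)&(Z>.07)&(Z<.175)
        if m.sum()>3: print("  y %.3f n %d z %s"%(y,m.sum(),np.percentile(Z[m],[10,50,90]).round(4)))
E
```

```text
wrist
  y 0.075 n 922 z [0.1506 0.1513 0.1519]
  y 0.090 n 70 z [0.1507 0.1514 0.152 ]
  y 0.105 n 850 z [0.1498 0.1505 0.1512]
  y 0.120 n 1343 z [0.1495 0.1502 0.1509]
  y 0.135 n 1488 z [0.1491 0.1498 0.1506]
  y 0.150 n 1614 z [0.1487 0.1494 0.1502]
  y 0.165 n 1791 z [0.1483 0.1491 0.1499]
  y 0.180 n 1968 z [0.1479 0.1487 0.1495]
  y 0.195 n 2196 z [0.1475 0.1484 0.1492]
  y 0.210 n 2430 z [0.1471 0.148  0.1489]
  y 0.225 n 2730 z [0.1467 0.1476 0.1484]
  y 0.240 n 427 z [0.1464 0.1473 0.1483]
side
  y 0.075 n 34 z [0.1487 0.1501 0.1514]
  y 0.090 n 36 z [0.1487 0.15   0.1511]
  y 0.105 n 28 z [0.1487 0.1497 0.1511]
  y 0.120 n 32 z [0.1478 0.1493 0.1504]
  y 0.135 n 32 z [0.148  0.1489 0.1503]
  y 0.150 n 14 z [0.1471 0.1486 0.1499]
  y 0.180 n 5 z [0.1468 0.1484 0.1494]
scene
  y 0.075 n 32 z [0.1489 0.1508 0.1526]
  y 0.090 n 31 z [0.149  0.1505 0.1516]
  y 0.105 n 32 z [0.1489 0.1503 0.1515]
  y 0.120 n 28 z [0.1487 0.1497 0.1512]
  y 0.135 n 17 z [0.1484 0.149  0.1507]
```

Sag is only 1.4°, so the grasp is good. I'll carry the rule to the rest at (0.658, -0.198), yaw -4.2°.

>>> move_arm --pt "-15 6 0 0 0 1 1" --pt "-50 19 0 0 0 2 1" --pt "-95 36 0 0 0 3 1" --pt "-140 54 0 0 0 4 1" --pt "-185 71 0 0 0 4.9 1"

```text
clock: 10.45
tool_pos: [0.588, -0.0677, 0.1301]
eef_rot: [0.733, 0.68, -0.0, 0.0]
contact_force: [0.0, 0.7, -2.2]
opening: 0.425
finger_force: 49.7
```

```bash
python3 -c "
from h import *
plan([.655,-.2356,.10],85.8)"
```

```text
t 10.45 tcp [ 0.588  -0.0677  0.1301] F [ 0.   0.7 -2.2] open 0.425 -> [-162.4   79.4   30.2] [-0.   0.  -0.1]
```

>>> move_arm --pt "-45 22 0 0 0 0 1" --pt "-90 44 0 0 0 0 1" --pt "-130 64 5 0 0 0 1" --pt "-162 79 10 0 0 0 1" --pt "-162 79 10 0 0 0 1"

```text
clock: 11.08
tool_pos: [0.6534, -0.2383, 0.1189]
eef_rot: [0.735, 0.678, -0.002, 0.001]
contact_force: [-0.5, -0.1, -0.7]
opening: 0.424
finger_force: 49.7
```

>>> move_arm --pt "0 0 0 0 0 0 1" --pt "0 0 0 0 0 0 1"

```text
clock: 11.32
tool_pos: [0.6545, -0.2301, 0.1207]
eef_rot: [0.732, 0.682, 0.0, -0.001]
contact_force: [-0.3, -0.3, -1.1]
opening: 0.425
finger_force: 49.7
```

```bash
python3 - <<'E'
from h import *
s=snap("wrist"); cv2.imwrite("pics/w3.png",s["frame"][:,:,::-1]); W=cloud(s); X,Y,Z=[W[...,i] for i in range(3)]
hsv=cv2.cvtColor(s["frame"],cv2.COLOR_RGB2HSV)
m=(Z>.125)&(Z<.146)&(hsv[...,1]<70)&(Y<-.12)
for y in np.arange(-.29,-.09,.02):
    k=(abs(Y-y)<.005)&(Z>.12)&(Z<.15)
    if k.sum()>3: print("y %.3f z %.4f x %s"%(y,np.median(Z[k]),np.percentile(X[k],[1,99]).round(4)))
plan([.655,-.2356,.05],85.8)
k=(Z>.125)&(Z<.15)&(Y>-.17); print("rule ymax",np.nanpercentile(Y[k],99.5))
for n in ("scene","side"):
    s=snap(n); W=cloud(s);hsv=cv2.cvtColor(s["frame"],cv2.COLOR_RGB2HSV); X,Y,Z=[W[...,i] for i in range(3)]
    k=(Z>.038)&(Z<.05)&(abs(X-.658)<.04)&(abs(Y+.198)<.09); c=cv2.minAreaRect((W[k][:,:2]*1000).astype(np.float32)); print(n,c)
E
```

```text
y -0.270 z 0.1415 x [0.6327 0.6719]
y -0.250 z 0.1409 x [0.6353 0.6735]
y -0.230 z 0.1406 x [0.6348 0.6749]
y -0.210 z 0.1401 x [0.6362 0.6754]
y -0.190 z 0.1396 x [0.6375 0.6766]
y -0.170 z 0.1392 x [0.6386 0.6778]
y -0.150 z 0.1388 x [0.6397 0.679 ]
y -0.130 z 0.1383 x [0.641  0.6802]
y -0.110 z 0.1378 x [0.6417 0.6594]
t 11.38 tcp [ 0.6546 -0.2302  0.1208] F [ 0.5 -0.1 -1.6] open 0.425 -> [-5.4  0.8 70.8] [-0.  -0.   0.2]
rule ymax -0.11469725238879414
scene ((656.9649658203125, -223.53411865234375), (90.11296081542969, 27.117855072021484), 84.7909927368164)
side ((656.847412109375, -199.82762145996094), (137.59060668945312, 27.29622459411621), 86.24346160888672)
```

View pics/w3.png

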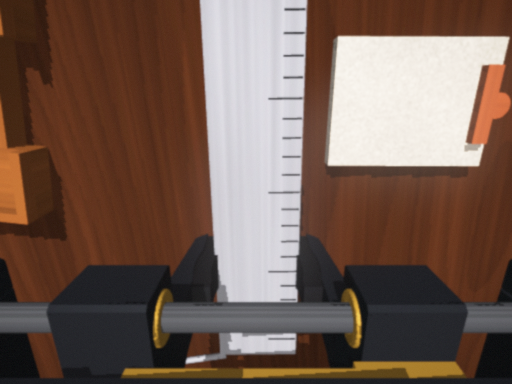

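The wrist picture shows the rule held level between the fingers, with the pad at (415,100) to its right. The cradle is at the left edge of the frame and the rest is hidden under the rule. I'll align, level and descend to just above the rest.

>>> move_arm --pt "-5 0 25 0 1.3 1.2 1" --pt "-5 0 50 0 1.3 1.2 1" --pt "-5 0 75 0 1.3 1.2 1" --pt "-5 0 86 0 1.3 1.2 1" --pt "-5 0 88 0 1.3 1.2 1"

```text
clock: 12.1
tool_pos: [0.6535, -0.237, 0.0311]
eef_rot: [0.739, 0.673, 0.008, -0.009]
contact_force: [0.0, -0.3, -1.2]
opening: 0.428
finger_force: 49.7
```

>>> move_arm --pt "0 0 1 0 0 0 1" --pt "0 0 2 0 0 0 1" --pt "0 0 3 0 0 0 1" --pt "0 0 3 0 0 0 1"

```text
clock: 12.6
tool_pos: [0.6544, -0.2368, 0.0298]
eef_rot: [0.739, 0.673, 0.008, -0.008]
contact_force: [-0.3, 0.3, -0.6]
opening: 0.424
finger_force: 49.7
```

```bash
python3 - <<'E'
from h import *
s=snap("wrist"); W=cloud(s); X,Y,Z=[W[...,i] for i in range(3)]
for y in np.arange(-.27,-.1,.02):
    k=(abs(Y-y)<.005)&(Z>.035)&(Z<.06)&(abs(X-.657)<.03)
    if k.sum()>3: print("y %.3f z %.4f x %s"%(y,np.median(Z[k]),np.percentile(X[k],[1,99]).round(4)))
plan([.655,-.2356,.027],85.8)
E
```

```text
y -0.270 z 0.0498 x [0.6316 0.6688]
y -0.250 z 0.0497 x [0.634  0.6737]
y -0.230 z 0.0498 x [0.6291 0.6865]
y -0.210 z 0.0497 x [0.637  0.6765]
y -0.190 z 0.0496 x [0.6387 0.678 ]
y -0.170 z 0.0496 x [0.6403 0.6796]
y -0.150 z 0.0496 x [0.642  0.6813]
y -0.130 z 0.0496 x [0.6436 0.683 ]
t 12.65 tcp [ 0.6544 -0.2368  0.0298] F [ 0.1 -0.5 -1.2] open 0.422 -> [1.1 0.5 2.8] [ 0.  -1.3 -1.1]
```

>>> move_arm --pt "0 0 0.7 0 0 0 1" --pt "0 0 1.4 0 0 0 1" --pt "0 0 2 0 0 0 1" --pt "0 0 2 0 0 0 1"

```text
clock: 13.15
tool_pos: [0.6544, -0.2367, 0.0277]
eef_rot: [0.739, 0.673, 0.008, -0.008]
contact_force: [0.2, -0.2, 0.3]
opening: 0.426
finger_force: 49.6
```

>>> move_arm --pt "0 0 0.5 0 0 0 1" --pt "0 0 1 0 0 0 1" --pt "0 0 1 0 0 0 1"

```text
clock: 13.52
tool_pos: [0.6547, -0.2367, 0.0276]
eef_rot: [0.739, 0.673, 0.009, -0.007]
contact_force: [-0.5, 0.1, 6.0]
opening: 0.422
finger_force: 49.5
```

>>> move_arm --pt "0 0 -0.6 0 0 0 1" --pt "0 0 -0.6 0 0 0 0.45" --pt "0 0 -0.6 0 0 0 0.35" --pt "0 0 -0.6 0 0 0 0.3" --pt "0 0 -0.6 0 0 0 0.3" --newtons 10

```text
clock: 14.15
tool_pos: [0.6542, -0.2366, 0.027]
eef_rot: [0.739, 0.673, 0.008, -0.008]
contact_force: [-0.5, 0.2, 0.3]
opening: 0.701
finger_force: 0.0
```

```bash
cat > wr.py <<'E'
from h import *
import sys
def prof(zlo,zhi,xc,y0,y1):
    s=snap("wrist"); W=cloud(s); X,Y,Z=[W[...,i] for i in range(3)]
    for y in np.arange(y0,y1,.02):
        k=(abs(Y-y)<.005)&(Z>zlo)&(Z<zhi)&(abs(X-xc)<.035)
        if k.sum()>3: print("y %.3f z %.4f x %s"%(y,np.median(Z[k]),np.percentile(X[k],[1,99]).round(4)))
    k=(Z>zlo)&(Z<zhi)&(abs(X-xc)<.035); print("y ext",np.percentile(Y[k],[.3,99.7]).round(4)); return s
E
python3 - <<'E'
from wr import *
prof(.035,.06,.657,-.29,-.09)
plan([.655,-.2356,.027],85.8)
E
```

```text
y -0.290 z 0.0475 x [0.6327 0.6704]
y -0.270 z 0.0477 x [0.6321 0.6704]
y -0.250 z 0.0476 x [0.6343 0.686 ]
y -0.230 z 0.0476 x [0.6225 0.6917]
y -0.210 z 0.0476 x [0.6374 0.6767]
y -0.190 z 0.0476 x [0.639  0.6782]
y -0.170 z 0.0477 x [0.6406 0.6799]
y -0.150 z 0.0476 x [0.6422 0.6815]
y -0.130 z 0.0477 x [0.6438 0.6832]
y ext [-0.2862 -0.1219]
t 14.2 tcp [ 0.6543 -0.2367  0.0271] F [0.8 0.5 0.1] open 0.694 -> [1.1 0.6 0.1] [-0.  -1.3 -1.2]
```

Rule lies flat on the rest, let go. I'll rise, level the tool, and look for both rule ends.

>>> move_arm --pt "0 0 0 0 0 0 0" --pt "0 0 0 0 0 0 0" --pt "0 0 -40 0 -1.3 -0.8 0" --pt "0 0 -85 0 -1.3 -0.8 0" --pt "0 0 -85 0 -1.3 -0.8 0"

```text
clock: 14.82
tool_pos: [0.6571, -0.239, 0.1164]
eef_rot: [0.735, 0.678, 0.002, 0.003]
contact_force: [0.4, 0.0, -1.9]
opening: 0.995
finger_force: 0.0
```

>>> move_arm --pt "0 0 0 0 0 0 0" --pt "0 0 0 0 0 0 0"

```text
clock: 15.08
tool_pos: [0.653, -0.2385, 0.1105]
eef_rot: [0.735, 0.679, -0.001, -0.001]
contact_force: [-0.7, -0.1, 0.1]
opening: 1.0
finger_force: 0.0
```

```bash
python3 - <<'E'
from wr import *
s=prof(.035,.06,.657,-.29,-.09); np.savez("w4.npz",**s); cv2.imwrite("pics/w4.png",s["frame"][:,:,::-1])
rule_fit("side",.044,.052,(.6,.72,-.32,-.08)); rule_fit("scene",.044,.052,(.6,.72,-.32,-.08))
plan([.655,-.199,.027],85.4)
E
```

```text
y -0.290 z 0.0474 x [0.6331 0.6705]
y -0.270 z 0.0476 x [0.6324 0.6721]
y -0.250 z 0.0476 x [0.6343 0.6732]
y -0.230 z 0.0476 x [0.6357 0.6748]
y -0.210 z 0.0476 x [0.6374 0.6765]
y -0.190 z 0.0477 x [0.6392 0.6781]
y -0.170 z 0.0476 x [0.6406 0.6798]
y -0.150 z 0.0476 x [0.6421 0.6814]
y -0.130 z 0.0476 x [0.6437 0.683 ]
y -0.110 z 0.0477 x [0.6454 0.6843]
y ext [-0.2865 -0.1077]
side 536 [(np.int32(331), np.int32(232), np.int32(32), np.int32(37), np.int32(536))] rect [ 654.6 -239.4] 98.2 41.4 85.5 slope xy [0.005 0.   ] z 0.0468 ymax -0.192 ymin -0.288
scene 550 [(np.int32(202), np.int32(272), np.int32(34), np.int32(34), np.int32(550))] rect [ 654.1 -248.8] 79.2 41.2 84.7 slope xy [0.002 0.001] z 0.0477 ymax -0.21 ymin -0.288
t 15.22 tcp [ 0.6535 -0.2384  0.1109] F [-0.2 -0.3 -0. ] open 0.996 -> [39.4 -1.5 84. ] [-0.1 -0.   0.1]
```

View pics/w4.png

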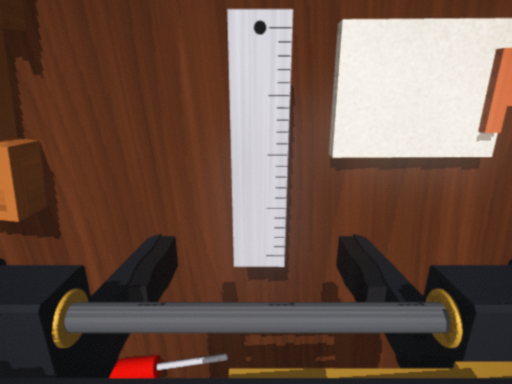

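The wrist picture shows the rule lying on the rest from row 10 to row 267, centred at (261,138), with open fingers either side. Computed centre (0.658, -0.1975), yaw -4.5°. I'll grasp it there.

>>> move_arm --pt "41 1.2 0 0 0 0 0" --pt "41 1.2 25 0 0 0 0" --pt "41 1.2 50 0 0 0 0" --pt "41 1.2 75 0 0 0 0" --pt "41 1.2 82 0 0 0 0"

```text
clock: 15.85
tool_pos: [0.6571, -0.1976, 0.0279]
eef_rot: [0.735, 0.679, -0.001, -0.001]
contact_force: [-0.7, 1.0, 0.3]
opening: 0.997
finger_force: 0.0
```

>>> move_arm --pt "0 0 0 0 0 0 0" --pt "0 0 0 0 0 0 0"

```text
clock: 16.1
tool_pos: [0.6594, -0.1979, 0.0312]
eef_rot: [0.735, 0.678, 0.001, 0.001]
contact_force: [-0.5, -0.3, 0.7]
opening: 1.001
finger_force: 0.0
```

```bash
python3 -c "
from h import *
plan([.658,-.1975,.029],85.4)"
```

```text
t 16.1 tcp [ 0.6594 -0.1979  0.0312] F [-0.5 -0.3  0.7] open 1.001 -> [ 0.3 -1.5  2.2] [0.1 0.  0. ]
```

>>> move_arm --pt "0 -1 1.5 0 0 0 0.2" --pt "0 -1 1.5 0 0 0 0.5" --pt "0 -1 1.5 0 0 0 1" --pt "0 -1 1.5 0 0 0 1" --pt "0 -1 1.5 0 0 0 1" --newtons 30

```text
clock: 16.73
tool_pos: [0.6576, -0.1977, 0.0286]
eef_rot: [0.735, 0.678, -0.0, 0.0]
contact_force: [0.4, -1.2, 0.2]
opening: 0.458
finger_force: 0.7
```

>>> move_arm --pt "0 0 0 0 0 0 1" --pt "0 0 0 0 0 0 1" --pt "0 0 0 0 0 0 1" --newtons 40

```text
clock: 17.1
tool_pos: [0.6575, -0.1977, 0.0284]
eef_rot: [0.735, 0.678, -0.0, -0.0]
contact_force: [-0.3, 0.0, -1.9]
opening: 0.432
finger_force: 43.3
```

>>> move_arm --pt "0 0 -4 0 0 0 1" --pt "0 0 -15 0 0 0 1" --pt "0 0 -35 0 0 0 1" --pt "0 0 -60 0 0 0 1" --pt "0 0 -60 0 0 0 1"

```text
clock: 17.73
tool_pos: [0.6599, -0.198, 0.0921]
eef_rot: [0.735, 0.678, 0.002, 0.002]
contact_force: [-0.3, -0.2, -1.7]
opening: 0.429
finger_force: 43.3
```

```bash
python3 -c "
from h import *
plan([.447,-.132,.09],79.5)"
```

```text
t 17.73 tcp [ 0.6599 -0.198   0.0921] F [-0.3 -0.2 -1.7] open 0.429 -> [  48.8 -217.4    0.7] [0.3 0.  5.9]
```

>>> move_arm --pt "8 -35 0 0 0 1 1" --pt "18 -80 0 0 0 2.5 1" --pt "28 -125 0 0 0 4 1" --pt "38 -170 0 0 0 5 1" --pt "48 -217 0 0 0 5.9 1"

```text
clock: 18.35
tool_pos: [0.4439, -0.1322, 0.0888]
eef_rot: [0.769, 0.639, 0.001, -0.0]
contact_force: [0.4, -0.6, -2.6]
opening: 0.428
finger_force: 43.3
```

>>> move_arm --pt "0 0 0 0 0 0 1" --pt "0 0 0 0 0 0 1" --pt "0 0 0 0 0 0 1"

```text
clock: 18.73
tool_pos: [0.447, -0.133, 0.0886]
eef_rot: [0.769, 0.64, 0.001, 0.001]
contact_force: [0.6, 0.4, -0.9]
opening: 0.427
finger_force: 43.5
```

```bash
python3 - <<'E'
from wr import *
s=prof(.09,.13,.447,-.24,-.03); cv2.imwrite("pics/w5.png",s["frame"][:,:,::-1])
W=cloud(s); X,Y,Z=[W[...,i] for i in range(3)]
for nm,w in (("wrist",s),("scene",snap("scene")),("side",snap("side"))):
    W=cloud(w); X,Y,Z=[W[...,i] for i in range(3)]
    k=(Z>.030)&(Z<.038)&(abs(X-.447)<.07)&(abs(Y+.132)<.13); c=cv2.minAreaRect((W[k][:,:2]*1000).astype(np.float32)); print(nm,k.sum(),c)
plan([.447,-.132,.09],79.5)
E
```

```text
y -0.200 z 0.1077 x [0.4423 0.4555]
y -0.180 z 0.1078 x [0.4184 0.4583]
y -0.140 z 0.1079 x [0.4258 0.467 ]
y -0.120 z 0.1081 x [0.4153 0.4691]
y -0.100 z 0.1079 x [0.433  0.4732]
y -0.080 z 0.1079 x [0.4369 0.477 ]
y -0.060 z 0.1079 x [0.4406 0.4806]
y -0.040 z 0.1079 x [0.4437 0.4671]
y ext [-0.1943 -0.0423]
wrist 1596 ((449.50006103515625, -118.37703704833984), (179.24038696289062, 64.23502349853516), 79.20469665527344)
scene 328 ((447.6950378417969, -132.06784057617188), (207.31195068359375, 66.73446655273438), 78.95687866210938)
side 279 ((442.9416809082031, -153.80258178710938), (164.45729064941406, 64.689697265625), 79.1716537475586)
t 18.88 tcp [ 0.446  -0.133   0.0885] F [ 0.4  0.6 -1.8] open 0.429 -> [ 1.1  0.8 -1.5] [ 0.1 -0.   0. ]
```

View pics/w5.png

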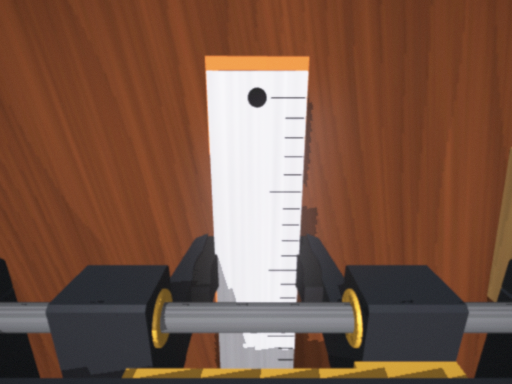

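The wrist picture shows the rule over the cradle, with the cradle's far wall visible above the rule's far end at rows 57–70. I'll check the along-length match by rays.

```bash
python3 - <<'E'
from wr import *
s=snap("wrist"); W=cloud(s); hsv=cv2.cvtColor(s["frame"],cv2.COLOR_RGB2HSV); Z=W[...,2]
u=np.array([np.sin(np.radians(10.7)),np.cos(np.radians(10.7))]); v=np.array([u[1],-u[0]]); C=np.array([.4469,-.1323])
P=(W[...,:2]-C); a=P@u; b=P@v
k=(Z>.1)&(Z<.115)&(abs(b)<.01); print("rule far along",np.nanpercentile(a[k],99.7).round(4))
k=(Z>.1)&(Z<.115)&(a>.03)&(a<.08); print("rule across",np.nanpercentile(b[k],[.5,99.5]).round(4))
k=(Z>.028)&(Z<.038)&(abs(b)<.025)&(a>.07); print("cradle far along",np.nanpercentile(a[k],99.7).round(4),k.sum())
k=(Z>.028)&(Z<.038)&(a>.07); print("cradle across",np.nanpercentile(b[k],[.5,99.5]).round(4))
print(onplane(s,[[258,70]],.108)[0,:2].round(4),onplane(s,[[257,57]],.034)[0,:2].round(4))
for n in("scene","side"):
    s=snap(n); W=cloud(s); Z=W[...,2];P=(W[...,:2]-C); a=P@u; b=P@v
    k=(Z>.1)&(Z<.115)&(abs(b)<.02)&(abs(a)<.1); print(n,"rule",np.percentile(a[k],[.5,99.5]).round(4))
    k=(Z>.029)&(Z<.037)&(abs(b)<.04)&(abs(a)<.115); print(n,"cradle",np.percentile(a[k],[.5,99.5]).round(4),np.percentile(b[k],[.5,99.5]).round(4))
plan([.447,-.132,.09],79.4)
E
```

```text
rule far along 0.0897
rule across [-0.0206  0.0189]
cradle far along 0.1038 1206
cradle across [-0.0315  0.032 ]
[ 0.4633 -0.0438] [ 0.4654 -0.0309]
scene rule [-0.0904  0.0896]
scene cradle [-0.1032  0.1032] [-0.0324  0.0339]
side rule [-0.0913  0.0386]
side cradle [-0.1041  0.0583] [-0.0323  0.0318]
t 19.02 tcp [ 0.4454 -0.1328  0.0885] F [-0.2  0.3 -1.8] open 0.425 -> [ 1.1  1.5 -1.5] [ 0.  -0.   0.1]
```

Alignment is good: along within 0.5 mm, across needs +1.2 mm. I'll lower it now.

>>> move_arm --pt "0 1.2 20 0 0 0 1" --pt "0 1.2 40 0 0 0 1" --pt "0 1.2 58 0 0 0 1" --pt "0 1.2 65 0 0 0 1" --pt "0 1.2 65 0 0 0 1"

```text
clock: 19.65
tool_pos: [0.4462, -0.1328, 0.0234]
eef_rot: [0.768, 0.64, -0.0, -0.0]
contact_force: [0.6, 0.1, -0.4]
opening: 0.433
finger_force: 43.5
```

>>> move_arm --pt "0 0 0 0 0 0 1" --pt "0 0 0 0 0 0 1" --pt "0 0 0 0 0 0 1"

```text
clock: 20.02
tool_pos: [0.4465, -0.133, 0.024]
eef_rot: [0.769, 0.64, 0.0, 0.0]
contact_force: [0.3, 0.2, -1.6]
opening: 0.432
finger_force: 43.5
```

```bash
cat > ck.py <<'E'
from wr import *
u=np.array([np.sin(np.radians(10.7)),np.cos(np.radians(10.7))]); v=np.array([u[1],-u[0]]); C=np.array([.4469,-.1323])
s=snap("wrist"); W=cloud(s); hsv=cv2.cvtColor(s["frame"],cv2.COLOR_RGB2HSV); Z=W[...,2]; S=hsv[...,1]
P=(W[...,:2]-C); a=P@u; b=P@v
g=(S<70)&(Z>.02)&(Z<.05)&(abs(b)<.035)
k=g&(abs(b)<.01); print("far",np.nanpercentile(a[k],99.7).round(4))
for t in (.05,.065,.08):
    k=g&(abs(a-t)<.006); o=(S>90)&(Z>.028)&(Z<.038)&(abs(a-t)<.006)&(abs(b)<.036)
    print("a",t,"rule b",np.percentile(b[k],[1,99]).round(4),"z",np.median(Z[k]).round(4),"walls",np.percentile(b[o],[1,99]).round(4) if o.sum()>5 else None)
cv2.imwrite("pics/ck.png",s["frame"][:,:,::-1])
plan([.447,-.132,.0051],79.4)
E
python3 ck.py
```

```text
far 0.0897
a 0.05 rule b [-0.0202  0.0196] z 0.0433 walls [-0.0318  0.0319]
a 0.065 rule b [-0.0202  0.0195] z 0.0433 walls [-0.0318  0.0319]
a 0.08 rule b [-0.0203  0.0194] z 0.0433 walls [-0.0317  0.0319]
t 20.07 tcp [ 0.4464 -0.133   0.0239] F [-0.2  0.3 -0.8] open 0.429 -> [ 1.1  0.4 18.8] [0.  0.  0.1]
```

>>> move_arm --pt "0 0.4 5 0 0 0 1" --pt "0 0.4 10 0 0 0 1" --pt "0 0.4 14 0 0 0 1" --pt "0 0.4 16 0 0 0 1" --pt "0 0.4 17 0 0 0 1"

```text
clock: 20.7
tool_pos: [0.4465, -0.1328, 0.006]
eef_rot: [0.768, 0.64, -0.0, -0.0]
contact_force: [-0.4, -0.2, -1.3]
opening: 0.431
finger_force: 43.5
```

>>> move_arm --pt "0 0 0.5 0 0 0 1" --pt "0 0 1 0 0 0 1" --pt "0 0 1.5 0 0 0 1" --pt "0 0 1.5 0 0 0 1"

```text
clock: 21.2
tool_pos: [0.4466, -0.1329, 0.0053]
eef_rot: [0.769, 0.64, -0.0, 0.0]
contact_force: [-0.5, 1.0, 1.4]
opening: 0.424
finger_force: 43.0
```

```bash
python3 ck.py
```

```text
far 0.0898
a 0.05 rule b [-0.0199  0.0196] z 0.0246 walls [-0.0318  0.032 ]
a 0.065 rule b [-0.02    0.0196] z 0.0246 walls [-0.0318  0.0319]
a 0.08 rule b [-0.0199  0.0195] z 0.0246 walls [-0.0318  0.032 ]
t 21.25 tcp [ 0.4466 -0.1329  0.0053] F [-1.1  0.5  2.5] open 0.43 -> [1.  0.2 0.2] [0.  0.  0.2]
```

Rule top is at 24.6 mm, so it is home on the bed. Releasing and withdrawing.

>>> move_arm --pt "0 0 0 0 0 0 0.45" --pt "0 0 0 0 0 0 0.35" --pt "0 0 0 0 0 0 0.2" --pt "0 0 0 0 0 0 0" --pt "0 0 0 0 0 0 0"

```text
clock: 21.88
tool_pos: [0.4467, -0.133, 0.0051]
eef_rot: [0.769, 0.64, -0.0, 0.0]
contact_force: [-0.4, 0.6, 0.6]
opening: 0.969
finger_force: 0.0
```

>>> move_arm --pt "0 0 -5 0 0 0 0" --pt "0 0 -30 0 0 0 0" --pt "0 0 -70 0 0 0 0" --pt "0 0 -110 0 0 0 0" --pt "0 0 -110 0 0 0 0"

```text
clock: 22.5
tool_pos: [0.448, -0.1335, 0.1176]
eef_rot: [0.769, 0.639, 0.002, 0.002]
contact_force: [0.2, 0.4, -1.4]
opening: 1.002
finger_force: 0.0
```

>>> move_arm --pt "0 0 0 0 0 0 0" --pt "0 0 0 0 0 0 0" --pt "0 0 0 0 0 0 0"

```text
clock: 22.88
tool_pos: [0.4462, -0.1327, 0.1143]
eef_rot: [0.768, 0.64, -0.001, -0.001]
contact_force: [-0.2, 0.5, 0.0]
opening: 1.002
finger_force: 0.0
```

```bash
python3 ck.py
```

```text
far 0.0895
a 0.05 rule b [-0.02  0.02] z 0.0246 walls [-0.0318  0.0319]
a 0.065 rule b [-0.0198  0.0201] z 0.0246 walls [-0.0316  0.0318]
a 0.08 rule b [-0.0201  0.0195] z 0.0247 walls [-0.0317  0.032 ]
t 22.93 tcp [ 0.4463 -0.1327  0.1144] F [ 0.1 -0.7  0.2] open 1.0 -> [  0.9   0.7 109.3] [-0.1  0.   0.2]
```

```bash
python3 -c "
from h import *
print(finish_job())"
```

```text
the job is handed in; nothing more can be done
None
```

The rule is lying flat and fully home in its cradle, let go, after being slid off the block and laid on the filing rest on the way. I handed the job in at about 23 s of the 66 s allowed; the hand-in reported no verdict.

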